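Carving class: move the oiled utensils to the curing rack in the same order

TASK

The four oiled walnut utensils lie in the drip trays of the oiling rack, in the order of the guests who carved them. Move them one by one to the wooden curing rack and keep the same order from left to right, one in each place, so that every guest finds his own. Lay each one down right way up, in the middle between its pins, lying square and evenly across both rails just as it lay across the two tray wires; do not drop any.

Things in the scene. Friction and masses are not known exactly. Their poses are not given: they have to be found in the camera images.
- spoon: walnut spoon, 231 mm long: one round shallow bowl 51 mm across, 17 mm deep, at x 60 to 111 mm; tail at x -120. About 50 g. Origin on the handle's axis at the place to grip, near the balance point, 54 mm above the table at start; x to the head, z up. From x -55 to 54 the handle is a flat-sided bar 16 mm wide (y), 12 mm high; tail 21 mm wide.
- scoop: walnut coffee scoop, the shortest, 195 mm: deep cup 56 mm across, 34 mm high at x 54 to 110 mm (its bottom 26 mm below the origin); tail at x -85. About 50 g. Origin on the handle's axis at the place to grip, near the balance point, 54 mm above the table at start; x to the head, z up. From x -55 to 54 the handle is a flat-sided bar 16 mm wide (y), 12 mm high; tail 21 mm wide.
- turner: walnut slotted turner, 241 mm long: flat blade with two long slots, 57 mm wide, 6 mm thick, at x 56 to 121 mm; tail at x -120. About 50 g. Origin on the handle's axis at the place to grip, near the balance point, 54 mm above the table at start; x to the head, z up. From x -55 to 54 the handle is a flat-sided bar 16 mm wide (y), 12 mm high; tail 21 mm wide.
- dipper: walnut honey dipper, 226 mm long: grooved barrel head 37 mm across at x 56 to 106 mm; tail at x -120. About 50 g. Origin on the handle's axis at the place to grip, near the balance point, 54 mm above the table at start; x to the head, z up. From x -55 to 54 the handle is a flat-sided bar 16 mm wide (y), 12 mm high; tail 21 mm wide.
- oil_rack: oiling rack, where the row starts: fixed plywood board 270 (x) by 320 (y) by 12 mm with four steel drip trays in a row along its y, at y 114, 38, -38, -114 mm. Stands left or right of the curing rack. Origin: centre of underside, on the table. x points away from the robot (within 0.2 rad), +y is its left end seen from the robot.
- tray_spoon: drip tray in which the spoon starts; marks its rank in the row. Four alike, fixed: shallow steel tray 250 (x) by 68 (y) by 10 mm, two cross wires at x -36 and 36 with tops 36 mm above its underside, on uprights at y -27 and 27, 46.5 mm high; the handle lies across the wires. Origin: centre of underside, 12 mm above the table; axes as the oiling rack's.
- tray_scoop: drip tray in which the scoop starts; marks its rank in the row. Four alike, fixed: shallow steel tray 250 (x) by 68 (y) by 10 mm, two cross wires at x -36 and 36 with tops 36 mm above its underside, on uprights at y -27 and 27, 46.5 mm high; the handle lies across the wires. Origin: centre of underside, 12 mm above the table; axes as the oiling rack's.
- tray_turner: drip tray in which the slotted turner starts; marks its rank in the row. Four alike, fixed: shallow steel tray 250 (x) by 68 (y) by 10 mm, two cross wires at x -36 and 36 with tops 36 mm above its underside, on uprights at y -27 and 27, 46.5 mm high; the handle lies across the wires. Origin: centre of underside, 12 mm above the table; axes as the oiling rack's.
- tray_dipper: drip tray in which the honey dipper starts; marks its rank in the row. Four alike, fixed: shallow steel tray 250 (x) by 68 (y) by 10 mm, two cross wires at x -36 and 36 with tops 36 mm above its underside, on uprights at y -27 and 27, 46.5 mm high; the handle lies across the wires. Origin: centre of underside, 12 mm above the table; axes as the oiling rack's.
- cure_rack: curing rack, empty at start: fixed, two wood rails along y at x -36 and 36 mm, 12 wide, 328 long, tops 48 mm up; on each, pins 8 mm thick, tops 67 mm up, at y -152, -76, 0, 76, 152. Four places between the pins: y 114, 38, -38, -114; a handle laid there has its origin at x 0, 54 up. Origin: centre of foot, on table. x away from the robot (within 0.2 rad), +y its left end seen from the robot.
There are look-alikes about, which are no part of the job. What is shaped like the dipper but white is not meant. Leave any pink look-alike of the spoon alone.

How it is judged:
By the outcome, as a careful person would: the job done as asked, in the order asked, and still so for the second after the job is handed in, with the robot touching nothing.
It also fails if it takes over 96 s, if anything falls off the work surface, if the arm or the gripper's body presses on something with over 40 N, if the wrist force passes 120 N, or if a joint passes its speed limit or range.

ROBOT

A 6-joint arm with a two-finger parallel gripper is mounted at the origin on the work surface. World frame = base frame: x ahead of the robot, y to its left, z up, the work surface at z = 0. Lengths are in m, angles in rad, forces in N, time in s.
With the tool pointing down it reaches from about 0.35 to 0.85 m from the base axis. Payload 8.1 kg.
Tool frame: the origin (TCP) lies between the finger pads; the fingertips stand 11 mm ahead of it and the grasp point (between the pads) lies 8 mm behind it; y points along the fingers, x is the direction in which the jaws open and shut, and the axes are right-handed (so a half turn about y gives the same grasp; the last joint's range is limited). The gripper opens to 93 mm and grips with 3 to 60 N. Pads are 15 mm wide; open, the fingers measure 128 mm over their backs; the gripper's body (75 mm by 188 mm) begins 65 mm behind the grasp point.
Start: joints at [1.029, 0.13, 1.488, -0, 1.523, -0.085], TCP at [0.265, 0.538, 0.23] pointing down, gripper open.
Joint ranges: [-2.96, 2.96], [-0.89, 2.26], [0.02, 2.5], [-1.34, 4.48], [0, 2.73], [-2.66, 2.66]. Speed limits (rad/s): [2.39, 2.39, 2.79, 3.14, 3.14, 3.14].

INTERFACE

Orientations are given as a rotation vector (axis times angle).
In Python, from plant import readout, optics, robot gives the robot as it stands.
- The arm moves only by the shell command python3 -m creep 'ROWS' [FORCE]. ROWS is JSON, a list that holds one entry, the list of rows, each a list of 7 numbers: the closure, from 0 (fully open) to 1 (shut), then the shift along the tool's x, y, z in cm, then the turn, a rotation vector about the tool's x, y, z in degrees. In form: [[[grip, x, y, z, wx, wy, wz], ...]]. A call has exactly 8 rows; each row shifts and turns the pose as measured when the row begins, along the tool's axes as they then stand; what a row does not reach is not made up. A row lasts 1/10 s, in which the tool goes at most 50 mm and 8.59 degrees, less where a joint would pass 70% of its speed; a pose out of reach is approached as far as the arm can. A call is refused whole if a number of a shift passes 5 or a number of a turn 8.59, either way. A call with a gripper value outside its range is refused whole. The fingers move at their own pace and stop on an object; FORCE is the grip in N (left out, the last holds). Time passes only in rows, so rows that do not move let the fingers close, or fill a call up. It gives the time, the measured TCP pose, the force and the opening at its end, in the units of the state.
- readout.read_state(): the state, without advancing time (a new reading comes with each control period).
- optics.read_camera(name): name is "scene" or "side" or "wrist"; returns a dict with "frame" (480x640x3 uint8, red, green, blue), "depth" (480x640 float32, m along the optical axis (not along the pixel's ray), 0 where there is no reading), "intrinsics" (3x3 intrinsics, pixels), "dist_coeffs" ([k1, k2, p1, p2, k3] as OpenCV has them; the pictures are not rectified), "R" (3x3) and "t" (3): a world point X has camera coordinates R X + t. Camera axes: x right, y down, z forward; pixel columns grow to the right and rows downward; lengths in m; the calibration is good to about 2 mm. A picture is of the moment at which its call begins.
- robot.close_job(): hands the job in, once; it reports no verdict.
The state is a dict: "t": time; "q": joint angles; "dq": joint speeds; "joint_torque": joint torques, N m; "tool_pos": TCP position; "orientation": TCP orientation; "force": force on the tool from outside, world axes, zero at the start; "wrist_torque": the same for the moment, N m; "opening": finger opening in m.
Only numpy, scipy, OpenCV 4.12 (cv2) and the standard library are available. Lean on these libraries where they do the work, as an engineer would, in place of code of your own. Each camera call takes 0.05 s, during which the arm holds its last target. There are 200 camera calls.

## Working session

There is one attempt and no reset: what is moved stays moved. The work goes in short steps, Python scripts to look and compute and a shell command to move; the robot and the scene stay as the last step left them, time stands still between calls to the robot, and variables do not carry over. Pictures are saved under pics/ and viewed, about 12 in all and at most 16, crops included, and the job is handed in when it is done.

```bash
ls; mkdir -p pics; python3 - <<'E'
from plant import readout, optics
import cv2,numpy as np
s=readout.read_state(); print({k:np.round(v,3) for k,v in s.items()})
for n in ["scene","side"]:
    c=optics.read_camera(n); cv2.imwrite(f"pics/{n}0.png",c["frame"][:,:,::-1]); np.savez(f"{n}0.npz",**c)
    print(n,np.round(c["intrinsics"],1).tolist(),np.round(c["dist_coeffs"],3),np.round(-c["R"].T@c["t"],3),np.round(c["R"],2).tolist())
E
```

```text
pics
{'t': np.float64(0.0), 'q': array([ 1.029,  0.131,  1.489, -0.   ,  1.523, -0.085]), 'dq': array([ 0.   , -0.001,  0.   ,  0.   ,  0.001,  0.   ]), 'joint_torque': array([-0.0000e+00, -5.5982e+01, -4.9178e+01,  7.7000e-02,  3.5000e-02,
       -0.0000e+00]), 'tool_pos': array([0.264, 0.538, 0.229]), 'orientation': array([-1.392, -0.865,  0.868]), 'force': array([ 0.795, -0.107, -0.506]), 'wrist_torque': array([ 0.029, -0.005,  0.024]), 'opening': np.float64(0.093)}
scene [[576.3, 0.0, 320.3], [0.0, 576.3, 238.3], [0.0, 0.0, 1.0]] [-0.001  0.     0.     0.     0.   ] [ 1.207 -0.13   1.025] [[0.13, 0.99, 0.02], [0.76, -0.08, -0.65], [-0.64, 0.1, -0.76]]
side [[624.5, 0.0, 315.3], [0.0, 624.5, 235.2], [0.0, 0.0, 1.0]] [-0.072  0.     0.     0.     0.   ] [-0.289 -1.081  0.854] [[0.83, -0.55, -0.02], [-0.3, -0.42, -0.86], [0.46, 0.72, -0.52]]
```

View pics/scene0.png

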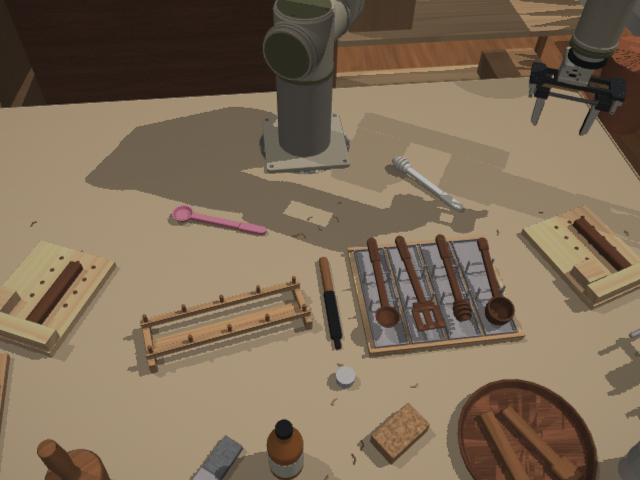

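View pics/side0.png

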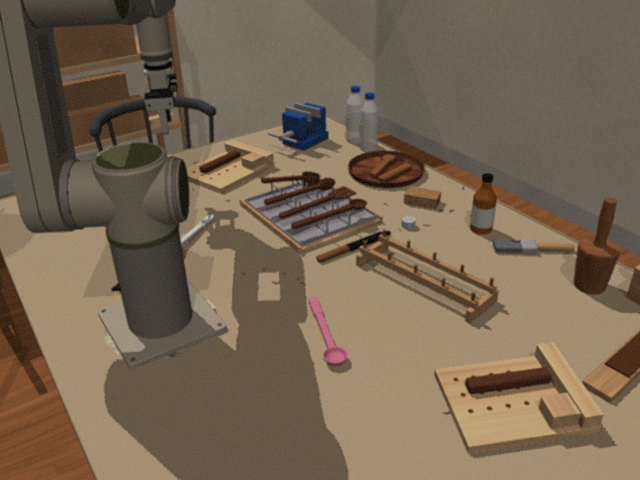

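```bash
python3 - <<'E'
from plant import readout
from scipy.spatial.transform import Rotation as R
import numpy as np
print(np.round(R.from_rotvec(readout.read_state()['orientation']).as_matrix(),3))
E
```

```text
[[ 0.441 -0.001 -0.897]
 [ 0.897 -0.001  0.441]
 [-0.002 -1.     0.   ]]
```

The scene view, looking toward the robot, shows the oil rack at (435,290). From robot-left, which is image right, the order is scoop (490,280), dipper (455,280), turner (420,280), spoon (380,280). The empty curing rack is at (225,320). A pink spoon (215,220), a white dipper (430,180) and a knife (330,300) are to be left alone.

```bash
cat > h.py <<'E'
import numpy as np,cv2
def cloud(c):
    K,d=c["intrinsics"],c["dist_coeffs"]; v,u=np.mgrid[:480,:640]
    p=cv2.undistortPoints(np.stack([u,v],-1).reshape(-1,1,2).astype(np.float64),K,d).reshape(480,640,2)
    z=c["depth"][...,None]; P=np.concatenate([p*z,z],-1)
    W=(P-c["t"])@c["R"]; W[c["depth"]<=0]=np.nan; return W
def ray(c,uv,z):
    p=cv2.undistortPoints(np.array(uv,float).reshape(-1,1,2),c["intrinsics"],c["dist_coeffs"]).reshape(-1,2)
    D=np.c_[p,np.ones(len(p))]@c["R"]; C=-c["R"].T@c["t"]
    return C+D*((z-C[2])/D[:,2])[:,None]
E
python3 - <<'E'
from h import *
import scipy.ndimage as nd
for n in ["scene","side"]:
    c=dict(np.load(n+"0.npz")); W=cloud(c); f=c["frame"].astype(int); X,Y,Z=np.moveaxis(W,-1,0)
    v,u=np.mgrid[:480,:640]
    box=((u>130)&(u<318)&(v>270)&(v<370)) if n=="scene" else ((u>350)&(u<505)&(v>225)&(v<322))
    print(n,"table z",np.nanmedian(Z[230:280,300:320]) if n=="scene" else np.nanmedian(Z[300:340,360:400]))
    r=box&(Z>0.035)
    print("rack extent",[np.nanpercentile(a[r],[0,1,50,99,100]).round(3) for a in (X,Y,Z)])
    L,k=nd.label(box&(Z>0.0535))
    for i in range(1,k+1):
        m=L==i
        if m.sum()>3: print("pin",m.sum(),np.c_[u[m],v[m]].mean(0).round(1),W[m].mean(0).round(4),Z[m].max().round(4))
    if n=="scene":
        g=(f.sum(2)<260)&(f[...,0]>f[...,2]+15)&(u>350)&(u<520)&(v>230)&(v<330)&(Z>0.04)
        L,k=nd.label(g)
        for i in range(1,k+1):
            m=L==i
            if m.sum()>100:
                q=W[m]; print("ut",m.sum(),q.mean(0).round(4),q.min(0).round(3),q.max(0).round(3),u[m].min(),u[m].max(),v[m].min(),v[m].max())
E
```

```text
scene table z 0.0008083196272634188
rack extent [array([0.491, 0.498, 0.568, 0.633, 0.646]), array([-0.386, -0.379, -0.224, -0.057, -0.05 ]), array([0.035, 0.035, 0.048, 0.068, 0.071])]
pin 27 [293.5 279.4] [ 0.4991 -0.0763  0.0627] 0.0714
pin 23 [257.7 288.1] [ 0.5138 -0.1508  0.064 ] 0.0702
pin 26 [221.3 297.8] [ 0.5285 -0.2248  0.0629] 0.07
pin 27 [183.6 307.6] [ 0.5432 -0.2991  0.0626] 0.0702
pin 21 [304. 307.] [ 0.5696 -0.0621  0.063 ] 0.0684
pin 28 [144.6 317.6] [ 0.5583 -0.3736  0.0629] 0.0706
pin 24 [267.2 316.8] [ 0.5845 -0.1363  0.064 ] 0.0709
pin 27 [229.3 327. ] [ 0.5992 -0.2106  0.0639] 0.0698
pin 27 [190.  337.7] [ 0.6137 -0.2854  0.0629] 0.07
pin 29 [149.8 348.7] [ 0.6285 -0.3595  0.0625] 0.0688
ut 877 [0.5393 0.2522 0.0619] [0.411 0.233 0.044] [0.635 0.268 0.077] 435 471 235 320
ut 1195 [0.5572 0.1752 0.0589] [0.404 0.151 0.05 ] [0.645 0.21  0.066] 395 445 236 329
ut 980 [0.5397 0.1014 0.0575] [0.404 0.075 0.042] [0.632 0.124 0.065] 367 400 238 326
ut 738 [0.5492 0.3345 0.0624] [0.448 0.305 0.04 ] [0.639 0.361 0.087] 478 514 238 322
side table z 0.0008079394366399385
rack extent [array([0.48 , 0.493, 0.559, 0.631, 0.643]), array([-0.39 , -0.386, -0.24 , -0.062, -0.05 ]), array([0.035, 0.035, 0.047, 0.069, 0.071])]
pin 17 [383.9 232. ] [ 0.5668 -0.066   0.0625] 0.0711
pin 20 [408.7 243.2] [ 0.5818 -0.1411  0.0626] 0.0692
pin 15 [365. 243.] [ 0.497  -0.0805  0.0633] 0.0704
pin 24 [389.4 255. ] [ 0.5112 -0.1547  0.0627] 0.0711
pin 24 [433.8 255.3] [ 0.5955 -0.214   0.0613] 0.0703
pin 24 [415.6 268. ] [ 0.5263 -0.2291  0.0616] 0.0707
pin 22 [461.7 267.7] [ 0.6108 -0.2886  0.0615] 0.0686
pin 28 [491.5 280.2] [ 0.6271 -0.3628  0.063 ] 0.0711
pin 27 [442.7 281.5] [ 0.5394 -0.3027  0.0613] 0.0691
pin 30 [472.9 295. ] [ 0.556  -0.3767  0.0624] 0.0701
```

```bash
python3 - <<'E'
import cv2
a=cv2.imread("pics/scene0.png"); cv2.imwrite("pics/crop1.png",cv2.resize(a[230:360,345:525],None,fx=4.4,fy=4.4,interpolation=cv2.INTER_CUBIC))
E
```

```text
(no output)
```

View pics/crop1.png

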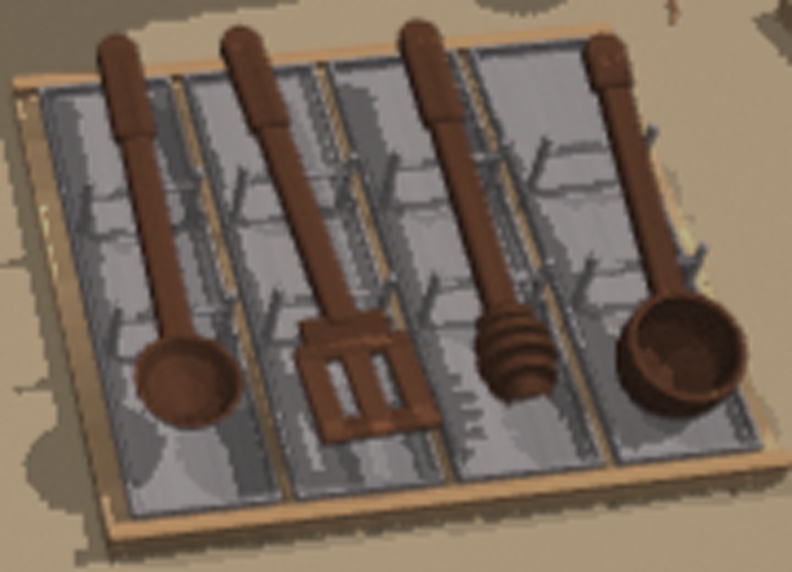

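Crop confirms it: from right to left, scoop (680,250 in crop), dipper (460,200), turner (320,220), spoon (160,220). Each is laid with its own small offset and yaw, heads away from the robot.

```bash
cat >> h.py <<'E'
SP={"scoop":(-.085,.110),"dipper":(-.120,.106),"turner":(-.120,.121),"spoon":(-.120,.111)}
def walnut(c,W): 
    f=c["frame"].astype(int); return (f.sum(2)<270)&(f[...,0]>f[...,2]+12)&(f[...,0]>f[...,1]*1.25)&(W[...,2]>.038)&(W[...,2]<.1)
def fit(c,name,a0,p0):
    """a0 approx origin, p0 approx yaw -> origin xy, yaw, lengths"""
    W=cloud(c); m=walnut(c,W); P=W[m]; a=np.array(a0,float); ps=p0
    for _ in range(4):
        ex=np.array([np.cos(ps),np.sin(ps)]); ey=np.array([-ex[1],ex[0]])
        d=P[:,:2]-a; s=d@ex; t=d@ey
        k=(abs(t)<.014)&(s>-.045)&(s<.045)&(P[:,2]>.0555)
        b=np.polyfit(s[k],t[k],1); 
        w=np.percentile(t[k]-np.polyval(b,s[k]),[2,98])
        a=a+ey*(b[1]+w.mean()); ps+=np.arctan(b[0])
        n=(abs(t)<.032)&(abs(s)<.15); lo,hi=np.percentile(s[n],[.3,99.7]); e=SP[name]
        a=a+ex*((lo+hi)/2-(e[0]+e[1])/2)
    return a,ps,hi-lo,w,k.sum(),np.median(P[k][:,2])
E
python3 - <<'E'
from h import *
for n in ["scene","side"]:
    c=dict(np.load(n+"0.npz"))
    for k,a in {"scoop":(.53,.333),"dipper":(.52,.25),"turner":(.53,.175),"spoon":(.53,.10)}.items():
        r=fit(c,k,a,.1); print(n,k,*[np.round(x,4) for x in r])
E
```

```text
scene scoop [0.5316 0.3349] -0.0198 0.187 [-0.0069  0.0079] 307 0.0662
scene dipper [0.5305 0.2537] -0.0327 0.2218 [-0.0072  0.0082] 266 0.0601
scene turner [0.5254 0.1732] 0.0582 0.2364 [-0.0071  0.0079] 261 0.0603
scene spoon [0.5226 0.1011] -0.0202 0.2259 [-0.0069  0.0075] 261 0.0601
side scoop [0.5288 0.3302] -0.0405 0.1883 [-0.0103  0.0115] 110 0.065
side dipper [0.5293 0.2489] -0.0117 0.2198 [-0.01    0.0113] 113 0.06
side turner [0.5239 0.1696] 0.0327 0.2394 [-0.0079  0.0111] 123 0.0595
side spoon [0.5215 0.0978] -0.0307 0.2267 [-0.0087  0.0112] 125 0.0594
```

```bash
python3 - <<'E'
from h import *
for n in ["scene","side"]:
    c=dict(np.load(n+"0.npz")); W=cloud(c); P=W[walnut(c,W)]
    for k,a,ps in [("scoop",(.5316,.3349),-.02),("dipper",(.5305,.2537),-.02),("spoon",(.5226,.1011),-.025)]:
        if n=="side": a=np.array(a)-[.0015,.004]
        ex=np.array([np.cos(ps),np.sin(ps)]); d=P[:,:2]-a; s=d@ex; t=d@[-ex[1],ex[0]]
        print(n,k)
        for lo in np.arange(-.13,.13,.02):
            q=(s>=lo)&(s<lo+.02)&(abs(t)<.006)
            if q.any(): print("  %.2f n%d z %s t %s"%(lo+.01,q.sum(),np.percentile(P[q,2],[10,50,90]).round(4),np.percentile(t[(s>=lo)&(s<lo+.02)&(abs(t)<.03)],[2,98]).round(4)))
E
```

```text
scene scoop
  -0.08 n26 z [0.0791 0.0819 0.085 ] t [-0.0098  0.0086]
  -0.06 n51 z [0.0757 0.0794 0.0816] t [-0.0094  0.0094]
  -0.04 n50 z [0.071  0.0744 0.0779] t [-0.0074  0.0072]
  -0.02 n51 z [0.0679 0.0708 0.0741] t [-0.0068  0.0078]
  0.00 n59 z [0.0635 0.0671 0.0694] t [-0.0074  0.0069]
  0.02 n55 z [0.0581 0.0624 0.0651] t [-0.0073  0.0077]
  0.04 n54 z [0.0557 0.0586 0.0617] t [-0.007   0.0078]
  0.06 n33 z [0.0452 0.0542 0.0583] t [-0.0241  0.0241]
  0.10 n20 z [0.042  0.0453 0.0486] t [-0.0232  0.0215]
scene dipper
  -0.12 n15 z [0.0579 0.0605 0.0634] t [-0.0076  0.0095]
  -0.10 n42 z [0.0585 0.0607 0.0634] t [-0.0092  0.0098]
  -0.08 n36 z [0.0584 0.0601 0.0632] t [-0.0094  0.0104]
  -0.06 n41 z [0.0574 0.061  0.0633] t [-0.0091  0.0101]
  -0.04 n48 z [0.0579 0.0608 0.0628] t [-0.0062  0.0079]
  -0.02 n45 z [0.0578 0.0601 0.0635] t [-0.0074  0.0075]
  0.00 n46 z [0.0582 0.0605 0.0625] t [-0.0075  0.0076]
  0.02 n46 z [0.0571 0.0602 0.0626] t [-0.0078  0.0073]
  0.04 n47 z [0.059  0.0607 0.0632] t [-0.008   0.0075]
  0.06 n34 z [0.0596 0.0669 0.0694] t [-0.013  0.009]
  0
[... 1992 characters left out ...]
163  0.0065]
side spoon
  -0.12 n19 z [0.0513 0.0577 0.0618] t [-0.0084  0.0064]
  -0.10 n27 z [0.054  0.0597 0.0615] t [-0.0114  0.0116]
  -0.08 n19 z [0.0545 0.0594 0.0621] t [-0.0106  0.0133]
  -0.06 n20 z [0.0564 0.0596 0.0632] t [-0.0106  0.01  ]
  -0.04 n23 z [0.0552 0.0595 0.0629] t [-0.0073  0.0087]
  -0.02 n32 z [0.0538 0.0593 0.0617] t [-0.0088  0.0069]
  0.00 n25 z [0.0533 0.0583 0.0628] t [-0.0091  0.011 ]
  0.02 n25 z [0.0564 0.059  0.0618] t [-0.0097  0.0077]
  0.04 n22 z [0.0544 0.059  0.0623] t [-0.0082  0.017 ]
  0.06 n21 z [0.0544 0.0586 0.0632] t [-0.015   0.0115]
  0.08 n3 z [0.0502 0.0512 0.0524] t [-0.021   0.0256]
  0.10 n21 z [0.0485 0.0518 0.0593] t [-0.0201  0.0262]
```

```bash
cat > to.py <<'E'
# python3 to.py yaw pitch_down x y z : grasp point target; prints remaining move in tool axes
import sys,numpy as np
from scipy.spatial.transform import Rotation as R
from plant import readout
ps,a,x,y,z=map(float,sys.argv[1:6]); s=readout.read_state()
h=np.array([np.cos(ps)*np.cos(a),np.sin(ps)*np.cos(a),-np.sin(a)]); ey=np.array([-np.sin(ps),np.cos(ps),0])
T=np.c_[ey,np.cross(-h,ey),-h]; C=R.from_rotvec(s["orientation"]).as_matrix()
tcp=np.array([x,y,z])+.008*T[:,1]; d=tcp-s["tool_pos"]
print("t %.2f open %.4f F %s"%(s["t"],s["opening"],np.round(s["force"],1)),"tcp",np.round(s["tool_pos"],4),"grasp",np.round(s["tool_pos"]-.008*C[:,1],4))
print("turn deg",np.round(np.degrees(R.from_matrix(C.T@T).as_rotvec()),2),"shift cm cur",np.round(C.T@d*100,2),"tgt axes",np.round(T.T@d*100,2))
E
python3 - <<'E'
from h import *
c=dict(np.load("scene0.npz"))
p=np.array([(15,75),(605,25),(790,460),(110,540)])/4.4+[345,230]
q=ray(c,p,.012); print(q.round(3),q.mean(0).round(4))
E
python3 to.py -.03 .2 .530 .3325 .14
```

```text
[[0.385 0.06  0.012]
 [0.386 0.377 0.012]
 [0.654 0.38  0.012]
 [0.658 0.059 0.012]] [0.5208 0.2192 0.012 ]
t 0.10 open 0.0934 F [ 0.6 -0.2 -0.7] tcp [0.2644 0.5381 0.2287] grasp [0.2644 0.5381 0.2367]
turn deg [ 11.26 -24.38   2.36] shift cm cur [ -6.79   9.66 -32.77] tgt axes [-19.75   4.09 -28.39]
```

```bash
python3 -m creep '[[[0.6,0,0,0,2.8,-6.1,0.6],[0.6,0,0,0,2.8,-6.1,0.6],[0.6,0,0,0,2.8,-6.1,0.6],[0.6,0,0,0,2.8,-6.1,0.6],[0.6,-4.5,0,-4.5,0,0,0],[0.6,-4.5,0,-4.5,0,0,0],[0.6,-4.5,0,-4.5,0,0,0],[0.6,-4.5,0,-4.5,0,0,0]]]' 20; python3 to.py -.03 .2 .530 .3325 .14
```

```text
t: 0.9
tool_pos: [0.3997, 0.3939, 0.1955]
orientation: [-1.051, -1.052, 1.301]
force: [0.4, 1.0, -0.2]
opening: 0.0383
t 0.90 open 0.0383 F [ 0.4  1.  -0.2] tcp [0.3997 0.3939 0.1955] grasp [0.4014 0.3939 0.2033]
turn deg [-0.7   1.68 -0.3 ] shift cm cur [ -6.14   3.48 -13.92] tgt axes [ -5.75   3.62 -14.05]
```

```bash
python3 -m creep '[[[0.6,-1.5,0.5,-3.2,-0.7,1.7,-0.3],[0.6,-1.4,0.8,-3.2,0,0,0],[0.6,-1.3,1.0,-3.2,0,0,0],[0.6,-1.2,1.0,-3.2,0,0,0],[0.6,-0.4,0.3,-1.2,0,0,0],[0.6,0,0,0,0,0,0],[0.6,0,0,0,0,0,0],[0.6,0,0,0,0,0,0]]]'; python3 to.py -.03 .2 .530 .3325 .14
python3 - <<'E'
from plant import optics
import cv2,numpy as np
c=optics.read_camera("wrist"); cv2.imwrite("pics/w1.png",c["frame"][:,:,::-1]); np.savez("w1.npz",**c)
E
```

```text
t: 1.7
tool_pos: [0.5336, 0.3235, 0.1261]
orientation: [-1.075, -1.029, 1.271]
force: [0.6, 0.4, -0.1]
opening: 0.0374
t 1.70 open 0.0374 F [ 0.6  0.4 -0.1] tcp [0.5336 0.3235 0.1261] grasp [0.5353 0.3234 0.134 ]
turn deg [-0.3  -0.55 -0.11] shift cm cur [ 0.88 -0.48  0.67] tgt axes [ 0.89 -0.48  0.66]
```

View pics/w1.png

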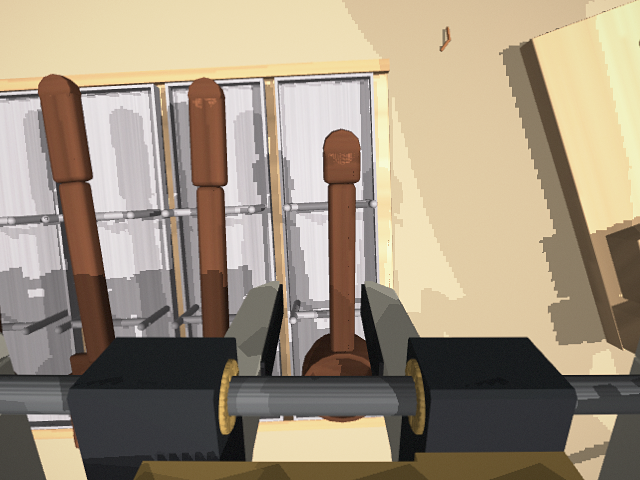

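Wrist view: scoop handle from (342,130) to (342,350), slightly right of the finger midpoint (about 322), pads roughly parallel to it. The dipper (208,190) and turner (75,200) are on the left.

```bash
cat >> h.py <<'E'
def bar(c,a0,ps,smin=-.05,smax=.0):
    "lateral centre/yaw of the handle bar from its edges; also tail end"
    W=cloud(c); f=c["frame"].astype(int); m=(f[...,0]>f[...,2]*1.5)&(f[...,0]>f[...,1]*1.3)&(W[...,2]>.045)&(W[...,2]<.1)
    P=W[m]; ex=np.array([np.cos(ps),np.sin(ps)]); d=P[:,:2]-a0; s=d@ex; t=d@[-ex[1],ex[0]]
    k=abs(t)<.03; tail=np.percentile(s[k],.2)
    S,C,Wd=[],[],[]
    for lo in np.arange(smin,smax,.004):
        q=k&(s>=lo)&(s<lo+.004)
        if q.sum()>20: l,h=np.percentile(t[q],[1,99]); S.append(lo+.002);C.append((l+h)/2);Wd.append(h-l)
    b=np.polyfit(S,C,1); z=np.polyfit(s[k&(s>smin)&(s<smax)],P[k&(s>smin)&(s<smax),2],1)
    return "n%d lateral %.4f yaw %.4f width %.4f tail %.4f ztop0 %.4f pitchdown %.3f"%(len(S),b[1],ps+np.arctan(b[0]),np.median(Wd),tail,z[1],-z[0])
E
python3 - <<'E'
from h import *
c=dict(np.load("w1.npz"))
print(bar(c,(.530,.3325),-.03)); print(bar(c,(.530,.251),-.02)); print(bar(c,(.5247,.1714),.045))
E
```

```text
n13 lateral 0.0032 yaw -0.0183 width 0.0147 tail -0.0828 ztop0 0.0660 pitchdown 0.206
n13 lateral 0.0038 yaw -0.0251 width 0.0147 tail -0.1202 ztop0 0.0592 pitchdown 0.002
n13 lateral 0.0031 yaw 0.0611 width 0.0150 tail -0.1211 ztop0 0.0584 pitchdown 0.001
```

```bash
python3 to.py -.018 .204 .530 .3357 .060
```

```text
t 1.75 open 0.0371 F [-0.1  0.3 -0.1] tcp [0.5336 0.3237 0.1264] grasp [0.5353 0.3237 0.1342]
turn deg [-0.05 -1.2   0.04] shift cm cur [ 1.21  7.38 -0.95] tgt axes [ 1.19  7.38 -0.97]
```

```bash
python3 -m creep '[[[0.6,0.6,0,-0.5,0,-1.2,0],[0.6,0.6,0,-0.5,0,0,0],[0.6,0,0.8,0,0,0,0],[0.6,0,1.5,0,0,0,0],[0.6,0,1.2,0,0,0,0],[0.6,0,0.8,0,0,0,0],[0.6,0,0.3,0,0,0,0],[0.6,0,0,0,0,0,0]]]'; python3 to.py -.018 .204 .530 .3357 .060
```

```text
t: 2.55
tool_pos: [0.5318, 0.3392, 0.0757]
orientation: [-1.061, -1.05, 1.289]
force: [-0.8, -0.4, 1.0]
opening: 0.0371
t 2.55 open 0.0371 F [-0.8 -0.4  1. ] tcp [0.5318 0.3392 0.0757] grasp [0.5335 0.3391 0.0836]
turn deg [-0.04  0.36  0.01] shift cm cur [-0.35  2.38 -0.15] tgt axes [-0.35  2.38 -0.15]
```

```bash
python3 -m creep '[[[0.6,-0.3,0.3,-0.1,0,0.3,0],[0.6,0,0.6,0,0,0,0],[0.6,0,0.6,0,0,0,0],[0.6,0,0.5,0,0,0,0],[0.6,0,0.3,0,0,0,0],[0.6,0,0,0,0,0,0],[0.6,0,0,0,0,0,0],[0.6,0,0,0,0,0,0]]]'; python3 to.py -.018 .204 .530 .3357 .060
```

```text
t: 3.35
tool_pos: [0.5287, 0.3359, 0.0521]
orientation: [-1.065, -1.047, 1.283]
force: [-0.7, 0.4, 0.4]
opening: 0.0366
t 3.35 open 0.0366 F [-0.7  0.4  0.4] tcp [0.5287 0.3359 0.0521] grasp [0.5303 0.3359 0.0599]
turn deg [ 0.05 -0.01  0.06] shift cm cur [-0.02 -0.    0.03] tgt axes [-0.02 -0.    0.03]
```

```bash
python3 -m creep '[[[1,0,0,0,0,0,0],[1,0,0,0,0,0,0],[1,0,0,0,0,0,0],[1,0,0,0,0,0,0],[1,0,-0.5,0,0,0,0],[1,0,-1,0,0,0,0],[1,0,-1,0,0,0,0],[1,0,-1,0,0,0,0]]]' 25; python3 to.py .196 0 .5406 -.1082 .12
```

```text
t: 4.15
tool_pos: [0.5356, 0.3355, 0.0883]
orientation: [-1.064, -1.046, 1.284]
force: [0.3, 0.2, 0.2]
opening: 0.0158
t 4.15 open 0.0158 F [0.3 0.2 0.2] tcp [0.5356 0.3355 0.0883] grasp [0.5372 0.3355 0.0961]
turn deg [-11.68 -12.22   1.27] shift cm cur [-44.35  -2.6   -0.79] tgt axes [-43.62  -2.37   8.15]
```

```bash
python3 -m creep '[[[1,0,-1.5,0,0,0,0],[1,0,-1.5,0,-4,-4,0.4],[1,-2,0,0.4,-4,-4,0.4],[1,-3.5,0,0.8,-3.7,-4,0.4],[1,-4,0,0.8,0,0,0],[1,-4,0,0.8,0,0,0],[1,-4,0,0.8,0,0,0],[1,-4,0,0.8,0,0,0]]]'; python3 to.py .196 0 .5406 -.1082 .12
```

```text
t: 4.95
tool_pos: [0.5416, 0.1162, 0.1328]
orientation: [-1.119, -1.382, 1.346]
force: [0.1, -0.5, -0.4]
opening: 0.0158
t 4.95 open 0.0158 F [ 0.1 -0.5 -0.4] tcp [0.5416 0.1162 0.1328] grasp [0.5414 0.1161 0.1408]
turn deg [1.43 0.69 0.11] shift cm cur [-21.94   1.93   4.78] tgt axes [-21.99   2.08   4.47]
```

```bash
python3 -m creep '[[[1,-3,0.2,0.7,0.7,0.3,0],[1,-3.5,0.2,0.7,0.5,0.3,0],[1,-3.5,0.2,0.7,0,0,0],[1,-3.5,0.2,0.7,0,0,0],[1,-3,0,0.6,0,0,0],[1,-1.5,0,0.3,0,0,0],[1,-0.5,0,0,0,0,0],[1,0,0,0,0,0,0]]]'; python3 to.py .196 0 .5406 -.1082 .12
python3 - <<'E'
from plant import optics
import cv2,numpy as np
c=optics.read_camera("wrist"); cv2.imwrite("pics/w2.png",c["frame"][:,:,::-1]); np.savez("w2.npz",**c)
E
```

```text
t: 5.75
tool_pos: [0.5461, -0.0869, 0.1374]
orientation: [-1.128, -1.36, 1.341]
force: [0.1, 0.0, 0.1]
opening: 0.0161
t 5.75 open 0.0161 F [0.1 0.  0.1] tcp [ 0.5461 -0.0869  0.1374] grasp [ 0.5459 -0.0869  0.1454]
turn deg [ 0.96 -0.37 -0.2 ] shift cm cur [-1.98  2.53  0.98] tgt axes [-1.98  2.54  0.95]
```

View pics/w2.png

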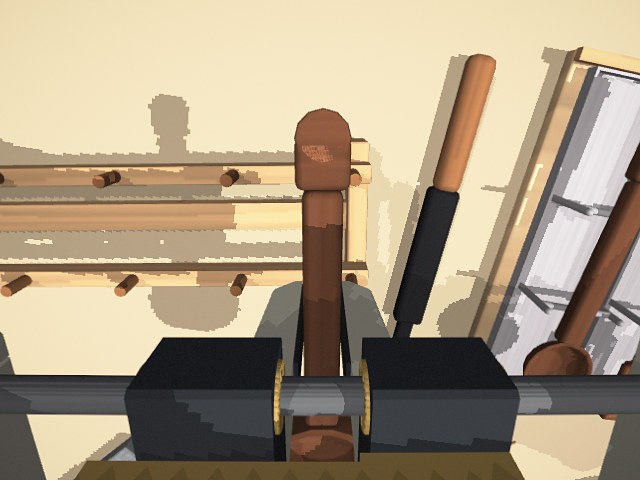

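Wrist view: scoop held level between the pads, with the rack behind and left of it, pins at (107,178), (230,177), (355,177), (15,285), (127,285), (238,284).

```bash
cat >> h.py <<'E'
def pins(c):
    import scipy.ndimage as nd
    W=cloud(c); f=c["frame"].astype(int); v,u=np.mgrid[:480,:640]
    ok=(W[...,2]>.0535)&(W[...,2]<.073)&(v<330)&(W[...,1]<-.03)&(W[...,0]<.66)&(f[...,0]>f[...,2]*1.4)
    L,k=nd.label(ok); out=[]
    th=.196; ex=np.array([np.cos(th),np.sin(th)]); ey=np.array([-ex[1],ex[0]]); a=np.array([.5628,-.22])
    for i in range(1,k+1):
        m=L==i
        if m.sum()<25: continue
        q=W[m]; top=q[q[:,2]>.0655] if (q[:,2]>.0655).sum()>8 else q
        d=(q[:,:2]-a); dt=top[:,:2]-a
        print(m.sum(),np.c_[u[m],v[m]].mean(0).round(),"x %.4f..%.4f y %.4f..%.4f"%(*np.percentile(d@ex,[2,98]),*np.percentile(d@ey,[2,98])),"top",(dt@ex).mean().round(4),(dt@ey).mean().round(4),q[:,2].max().round(4))
E
python3 - <<'E'
from h import *
pins(dict(np.load("w2.npz"))); print()
pins(dict(np.load("scene0.npz")))
E
```

```text
153 [355. 178.] x -0.0415..-0.0341 y 0.1507..0.1567 top -0.0376 0.1536 0.0686
215 [228. 178.] x -0.0413..-0.0341 y 0.0741..0.0813 top -0.0376 0.0776 0.0685
293 [104. 179.] x -0.0413..-0.0340 y -0.0017..0.0056 top -0.0375 0.0017 0.0682
55 [352. 279.] x 0.0304..0.0325 y 0.1500..0.1568 top 0.0312 0.1537 0.0633
250 [124. 287.] x 0.0308..0.0377 y -0.0016..0.0057 top 0.0346 0.002 0.0681
211 [237. 286.] x 0.0304..0.0379 y 0.0742..0.0813 top 0.0342 0.0776 0.0683
288 [ 13. 287.] x 0.0311..0.0379 y -0.0772..-0.0698 top 0.0345 -0.0738 0.0685

27 [293. 279.] x -0.0401..-0.0311 y 0.1497..0.1570 top -0.0356 0.154 0.0714
26 [221. 298.] x -0.0380..-0.0309 y -0.0018..0.0055 top -0.0362 0.0016 0.07
27 [184. 308.] x -0.0391..-0.0311 y -0.0776..-0.0702 top -0.0357 -0.0739 0.0702
28 [145. 318.] x -0.0391..-0.0316 y -0.1534..-0.1462 top -0.0349 -0.1501 0.0706
```

```bash
python3 - <<'E'
from h import *
c=dict(np.load("w2.npz")); W=cloud(c); f=c["frame"].astype(int); v,u=np.mgrid[:480,:640]
m=(u>285)&(u<360)&(v>100)&(v<375)&(f[...,0]>f[...,2]*1.5)&(W[...,2]>.13)&(W[...,2]<.17)
ps=.19; ex=np.array([np.cos(ps),np.sin(ps)]); P=W[m]; d=P[:,:2]-[.5459,-.0869]; s=d@ex; t=d@[-ex[1],ex[0]]
print("tail",np.percentile(s,[.1,.5,2]).round(4))
for lo in np.arange(-.085,.06,.01):
    q=(s>lo)&(s<lo+.01)
    if q.sum()>10: print(round(lo+.005,3),q.sum(),np.percentile(t[q],[2,98]).round(4),np.median(P[q,2]).round(4))
E
python3 to.py .196 0 .5386 -.1066 .075
```

```text
tail [-0.0865 -0.0858 -0.0842]
-0.08 1473 [-0.0087  0.0096] 0.1495
-0.07 1563 [-0.0096  0.0103] 0.1496
-0.06 1301 [-0.0094  0.0099] 0.1494
-0.05 1046 [-0.0074  0.0079] 0.1498
-0.04 989 [-0.0075  0.0077] 0.15
-0.03 926 [-0.0074  0.0078] 0.1501
-0.02 881 [-0.0075  0.0079] 0.1503
-0.01 831 [-0.0077  0.0077] 0.1505
-0.0 787 [-0.0078  0.0076] 0.1506
0.01 718 [-0.0075  0.0075] 0.1508
0.02 619 [-0.0077  0.0077] 0.1509
t 5.80 open 0.0160 F [ 0.   0.2 -0.9] tcp [ 0.5461 -0.0865  0.1374] grasp [ 0.546  -0.0864  0.1454]
turn deg [ 0.97 -0.34 -0.2 ] shift cm cur [-1.81  7.02  1.24] tgt axes [-1.83  7.04  1.13]
```

```bash
python3 -m creep '[[[1,-0.6,0,0.4,1,-0.3,-0.2],[1,-0.6,0,0.4,0,0,0],[1,-0.4,0.5,0.2,0,0,0],[1,0,1,0,0,0,0],[1,0,1.3,0,0,0,0],[1,0,1,0,0,0,0],[1,0,0.5,0,0,0,0],[1,0,0,0,0,0,0]]]'; python3 to.py .196 0 .5396 -.1064 .056
```

```text
t: 6.6
tool_pos: [0.5378, -0.1014, 0.0891]
orientation: [-1.103, -1.352, 1.356]
force: [-0.9, 0.7, -0.6]
opening: 0.0157
t 6.60 open 0.0157 F [-0.9  0.7 -0.6] tcp [ 0.5378 -0.1014  0.0891] grasp [ 0.5378 -0.1014  0.0971]
turn deg [-0.26  0.25  0.14] shift cm cur [-0.54  4.1  -0.1 ] tgt axes [-0.53  4.11 -0.08]
```

```bash
python3 -m creep '[[[1,-0.5,0.3,-0.1,-0.2,0.2,0.1],[1,0,0.7,0,0,0,0],[1,0,0.8,0,0,0,0],[1,0,0.8,0,0,0,0],[1,0,0.6,0,0,0,0],[1,0,0.4,0,0,0,0],[1,0,0.1,0,0,0,0],[1,0,0,0,0,0,0]]]'; python3 to.py .196 0 .5396 -.1064 .056
```

```text
t: 7.4
tool_pos: [0.5401, -0.1065, 0.0489]
orientation: [-1.109, -1.352, 1.353]
force: [-0.1, 1.2, -1.1]
opening: 0.0158
t 7.40 open 0.0158 F [-0.1  1.2 -1.1] tcp [ 0.5401 -0.1065  0.0489] grasp [ 0.5401 -0.1065  0.0569]
turn deg [-0.03  0.04  0.02] shift cm cur [0.02 0.09 0.05] tgt axes [0.02 0.09 0.05]
```

```bash
python3 -m creep '[[[1,0,0.1,0.05,0,0,0],[1,0,0,0,0,0,0],[1,0,0.05,0,0,0,0],[1,0,0,0,0,0,0],[1,0,0.05,0,0,0,0],[1,0,0,0,0,0,0],[1,0,0,0,0,0,0],[1,0,0,0,0,0,0]]]'; python3 to.py .196 0 .5396 -.1064 .054
```

```text
t: 8.2
tool_pos: [0.5407, -0.1068, 0.0482]
orientation: [-1.111, -1.354, 1.352]
force: [-0.5, 0.8, -0.2]
opening: 0.0155
t 8.20 open 0.0155 F [-0.5  0.8 -0.2] tcp [ 0.5407 -0.1068  0.0482] grasp [ 0.5406 -0.1068  0.0562]
turn deg [ 0.09  0.04 -0.04] shift cm cur [0.06 0.22 0.1 ] tgt axes [0.06 0.22 0.09]
```

```bash
python3 -m creep '[[[1,0,0.15,0.1,0,0,0],[1,0,0.1,0,0,0,0],[1,0,0.1,0,0,0,0],[1,0,0.05,0,0,0,0],[1,0,0,0,0,0,0],[1,0,0,0,0,0,0],[1,0,0,0,0,0,0],[1,0,0,0,0,0,0]]]'; python3 to.py .196 0 .5396 -.1064 .054
```

```text
t: 9.0
tool_pos: [0.5398, -0.1071, 0.0464]
orientation: [-1.111, -1.354, 1.352]
force: [-0.1, 1.3, 2.3]
opening: 0.0156
t 9.00 open 0.0156 F [-0.1  1.3  2.3] tcp [ 0.5398 -0.1071  0.0464] grasp [ 0.5398 -0.1071  0.0544]
turn deg [ 0.1   0.05 -0.04] shift cm cur [0.07 0.04 0.  ] tgt axes [0.07 0.04 0.  ]
```

```bash
python3 -m creep '[[[0.7,0,0,0,0,0,0],[0.7,0,0,0,0,0,0],[0.7,0,0,0,0,0,0],[0.7,0,-0.5,0,0,0,0],[0.7,0,-1,0,0,0,0],[0.7,0,-2,0,0,0,0],[0.7,0,-3,0,0,0,0],[0.7,0,-1.5,0,0,0,0]]]'
python3 - <<'E'
from h import *
from plant import optics
for n in ["scene","wrist"]:
    c=optics.read_camera(n); np.savez(n+"3.npz",**c); cv2.imwrite(f"pics/{n}3.png",c["frame"][:,:,::-1])
    print(bar(c,(.5386,-.1066),.196,-.05,.03))
E
python3 to.py -.025 0 .530 .2545 .13
```

```text
t: 9.8
tool_pos: [0.5375, -0.1065, 0.1279]
orientation: [-1.106, -1.351, 1.353]
force: [0.6, 0.5, 0.6]
opening: 0.0283
t 9.85 open 0.0279 F [1.  0.6 2. ] tcp [ 0.5386 -0.1068  0.1301] grasp [ 0.5386 -0.1068  0.1381]
turn deg [-0.04 12.71  0.02] shift cm cur [35.61  0.82 -6.22] tgt axes [36.1   0.81  1.77]Traceback (most recent call last):
  File "<stdin>", line 5, in <module>
  File "h.py", line 36, in bar
    b=np.polyfit(S,C,1); z=np.polyfit(s[k&(s>smin)&(s<smax)],P[k&(s>smin)&(s<smax),2],1)
    raise TypeError("expected non-empty vector for x")
TypeError: expected non-empty vector for x
```

```bash
python3 - <<'E'
from h import *
from plant import optics
c=optics.read_camera("wrist"); np.savez("wrist3.npz",**c); cv2.imwrite("pics/wrist3.png",c["frame"][:,:,::-1])
W=cloud(c);print(bar(c,(.5386,-.1066),.196,-.05,.02))
E
```

```text
n18 lateral -0.0005 yaw 0.1687 width 0.0154 tail -0.0850 ztop0 0.0595 pitchdown -0.026
```

View pics/wrist3.png

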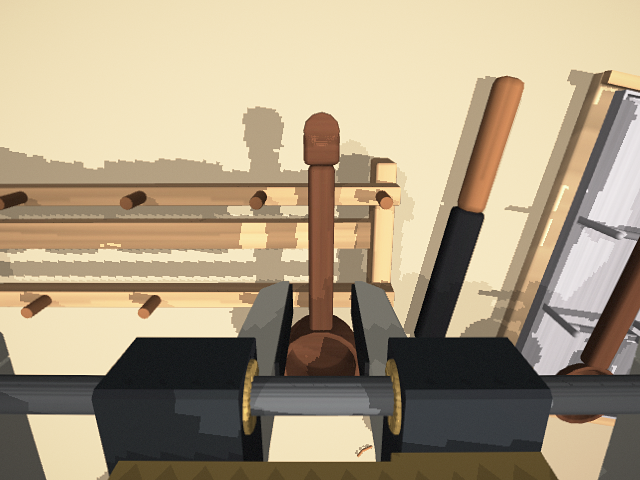

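Wrist view: the scoop lies between the pins at (258,200) and (385,200), right way up, handle at (320,240).

```bash
sed -i 's/m=(f\[...,0\]>f\[...,2\]\*1.5)&(f\[...,0\]>f\[...,1\]\*1.3)&(W\[...,2\]>.045)/m=(f[...,0]>f[...,2]*1.5)\&(f[...,0]>f[...,1]*1.3)\&(W[...,2]>.052)/; s/k=abs(t)<.03; tail/k=abs(t)<.016; tail/' h.py; python3 - <<'E'
from h import *
c=dict(np.load("wrist3.npz")); print(bar(c,(.5386,-.1066),.196,-.05,.02)); pins(c)
E
python3 -m creep '[[[0.6,1,-1,0,0,4.2,0],[0.6,3,0,0,0,4.2,0],[0.6,4,0,0,0,4.2,0],[0.6,4.5,0,0.2,0,0,0],[0.6,4.5,0,0.2,0,0,0],[0.6,4.5,0,0.2,0,0,0],[0.6,4.5,0,0.2,0,0,0],[0.6,4.5,0,0.2,0,0,0]]]';python3 to.py -.025 0 .530 .2545 .12
```

```text
n18 lateral -0.0007 yaw 0.1925 width 0.0153 tail -0.0850 ztop0 0.0596 pitchdown 0.001
5934 [321. 214.] x -0.0845..0.0477 y 0.1067..0.1241 top -0.0266 0.1153 0.062
261 [  9. 200.] x -0.0412..-0.0340 y -0.0743..-0.0700 top -0.0369 -0.072 0.068
284 [131. 201.] x -0.0413..-0.0341 y -0.0015..0.0059 top -0.0375 0.0021 0.0682
206 [257. 200.] x -0.0412..-0.0344 y 0.0742..0.0813 top -0.0376 0.0775 0.0685
206 [384. 200.] x -0.0414..-0.0341 y 0.1495..0.1568 top -0.0379 0.1532 0.0687
288 [ 32. 308.] x 0.0307..0.0379 y -0.0772..-0.0700 top 0.0343 -0.0737 0.0683
251 [148. 308.] x 0.0307..0.0377 y -0.0012..0.0059 top 0.0345 0.002 0.0681
t: 10.7
tool_pos: [0.5266, 0.2022, 0.1341]
orientation: [-1.228, -1.174, 1.18]
force: [0.4, -0.1, 0.3]
opening: 0.037
t 10.70 open 0.0370 F [ 0.4 -0.1  0.3] tcp [0.5266 0.2022 0.1341] grasp [0.5266 0.2022 0.1421]
turn deg [-0.2  -1.05 -0.11] shift cm cur [ 5.24  2.2  -0.12] tgt axes [ 5.23  2.21 -0.21]
```

```bash
python3 -m creep '[[[0.6,1,0.5,0,-0.2,-1,-0.1],[0.6,0.7,1,0,0,0,0],[0.6,0.4,1,0,0,0,0],[0.6,0,0.5,0,0,0,0],[0.6,0,0,0,0,0,0],[0.6,0,0,0,0,0,0],[0.6,0,0,0,0,0,0],[0.6,0,0,0,0,0,0]]]';python3 to.py -.025 0 .530 .2548 .0545
```

```text
t: 11.5
tool_pos: [0.5251, 0.2236, 0.098]
orientation: [-1.219, -1.186, 1.195]
force: [-0.4, -0.1, 0.4]
opening: 0.0369
t 11.50 open 0.0369 F [-0.4 -0.1  0.4] tcp [0.5251 0.2236 0.098 ] grasp [0.5251 0.2236 0.106 ]
turn deg [-0.29  0.02 -0.13] shift cm cur [ 3.14  5.14 -0.44] tgt axes [ 3.13  5.15 -0.42]
```

```bash
python3 -m creep '[[[0.6,1,0,-0.2,-0.2,0,-0.1],[0.6,1.1,0,-0.2,0,0,0],[0.6,1,0,0,0,0,0],[0.6,0,0,0,0,0,0],[0.6,0,0.6,0,0,0,0],[0.6,0,1.2,0,0,0,0],[0.6,0,0.5,0,0,0,0],[0.6,0,0,0,0,0,0]]]';python3 to.py -.025 0 .530 .2548 .0545
python3 - <<'E'
from h import *
from plant import optics
c=optics.read_camera("wrist"); np.savez("w4.npz",**c)
print(bar(c,(.530,.2548),-.025,-.05,-.01)); print(bar(c,(.5247,.1745),.06));print(bar(c,(.522,.1027),-.025))
E
```

```text
t: 12.3
tool_pos: [0.5308, 0.2579, 0.0738]
orientation: [-1.221, -1.192, 1.191]
force: [0.5, 0.0, 0.2]
opening: 0.0371
t 12.30 open 0.0371 F [0.5 0.  0.2] tcp [0.5308 0.2579 0.0738] grasp [0.5308 0.2579 0.0818]
turn deg [0.03 0.04 0.02] shift cm cur [-0.31  2.73  0.07] tgt axes [-0.31  2.73  0.07]
n10 lateral -0.0008 yaw -0.0308 width 0.0150 tail -0.1203 ztop0 0.0597 pitchdown -0.001
n13 lateral -0.0001 yaw 0.0601 width 0.0153 tail -0.1215 ztop0 0.0589 pitchdown 0.001
n13 lateral 0.0034 yaw -0.0955 width 0.0034 tail -0.0622 ztop0 0.0583 pitchdown -0.088
```

```bash
python3 -m creep '[[[0.6,-0.3,0.3,0.1,0,-0.2,0],[0.6,0,0.6,0,0,0,0],[0.6,0,0.7,0,0,0,0],[0.6,0,0.6,0,0,0,0],[0.6,0,0.4,0,0,0,0],[0.6,0,0.1,0,0,0,0],[0.6,0,0,0,0,0,0],[0.6,0,0,0,0,0,0]]]';python3 to.py -.028 0 .530 .2542 .0545
```

```text
t: 13.15
tool_pos: [0.5298, 0.2539, 0.0446]
orientation: [-1.219, -1.194, 1.193]
force: [-0.4, 0.5, 1.6]
opening: 0.0372
t 13.15 open 0.0372 F [-0.4  0.5  1.6] tcp [0.5298 0.2539 0.0446] grasp [0.5298 0.2539 0.0526]
turn deg [0.02 0.38 0.02] shift cm cur [ 0.03 -0.19 -0.02] tgt axes [ 0.03 -0.19 -0.02]
```

```bash
python3 -m creep '[[[1,0,-0.1,0,0,0.3,0],[1,0,0,0,0,0,0],[1,0,0,0,0,0,0],[1,0,0,0,0,0,0],[1,0,0,0,0,0,0],[1,0,-1,0,0,0,0],[1,0,-2,0,0,0,0],[1,0,-3,0,0,0,0]]]' 25; python3 to.py .196 0 .5534 -.1811 .13
```

```text
t: 13.95
tool_pos: [0.5264, 0.2528, 0.1038]
orientation: [-1.218, -1.182, 1.195]
force: [0.7, 0.3, -1.1]
opening: 0.0154
t 13.95 open 0.0154 F [ 0.7  0.3 -1.1] tcp [0.5264 0.2528 0.1038] grasp [0.5265 0.2528 0.1118]
turn deg [ -0.45 -12.78  -0.12] shift cm cur [-43.3   -1.73  -3.85] tgt axes [-43.08  -1.82   5.8 ]
```

```bash
python3 -m creep '[[[1,-1,-1,0,0,-4.2,0],[1,-2,-0.8,0.2,0,-4.2,0],[1,-4,0,0.5,0,-4.2,0],[1,-4.5,0,0.7,0,0,0],[1,-4.5,0,0.7,0,0,0],[1,-4.5,0,0.7,0,0,0],[1,-4.5,0,0.7,0,0,0],[1,-4.5,0,0.6,0,0,0]]]'; python3 to.py .196 0 .5534 -.1811 .13
```

```text
t: 14.75
tool_pos: [0.5427, -0.0473, 0.1366]
orientation: [-1.108, -1.373, 1.359]
force: [0.9, 0.6, -1.3]
opening: 0.0155
t 14.75 open 0.0155 F [ 0.9  0.6 -1.3] tcp [ 0.5427 -0.0473  0.1366] grasp [ 0.5426 -0.0474  0.1446]
turn deg [0.59 0.97 0.02] shift cm cur [-13.3    1.44   1.8 ] tgt axes [-13.33   1.46   1.56]
```

```bash
python3 -m creep '[[[1,-3.5,0.2,0.4,0.6,0.9,0],[1,-3,0.2,0.4,0,0,0],[1,-2.5,0.2,0.3,0,0,0],[1,-1.5,0.2,0.2,0,0,0],[1,-0.5,0.3,0,0,0,0],[1,0,0.3,0,0,0,0],[1,0,0,0,0,0,0],[1,0,0,0,0,0,0]]]'; python3 to.py .196 0 .5534 -.1811 .10
cat > held.py <<'E'
import sys
from h import *
from plant import optics,readout
from scipy.spatial.transform import Rotation as R
s0=readout.read_state(); c=optics.read_camera("wrist"); np.savez("held.npz",**c); W=cloud(c); f=c["frame"].astype(int)
C=R.from_rotvec(s0["orientation"]).as_matrix(); g=s0["tool_pos"]-.008*C[:,1]
v,u=np.mgrid[:480,:640]
P=(W-g)@C; m=(abs(P[...,0])<.013)&(P[...,1]<.02)&(P[...,1]>-.03)&(P[...,2]>-.02)&(v<375)&(f[...,0]>f[...,2]*1.5)&(f[...,0]>1.3*f[...,1])
x,y,z=P[m].T; k=(z<.05)&(z>.0)
bt=[(a+.0025,np.percentile(x[(z>a)&(z<a+.005)],[2,98]).mean()) for a in np.arange(.0,.05,.005) if ((z>a)&(z<a+.005)).sum()>30]
b=np.polyfit(*np.array(bt).T,1); e=np.polyfit(z[k],y[k],1)
print("tail s %.4f lateral0 %.4f yaw off(deg) %.2f  top-above-grasp %.4f pitch off(deg) %.2f"%(-np.percentile(z,99.8),b[1],np.degrees(b[0]),-e[1],np.degrees(e[0])))
E
python3 held.py; python3 -c "
from h import *
pins(dict(np.load('held.npz')))"
```

```text
t: 15.55
tool_pos: [0.5526, -0.1666, 0.1269]
orientation: [-1.117, -1.351, 1.348]
force: [0.4, 0.0, -0.5]
opening: 0.0157
t 15.55 open 0.0157 F [ 0.4  0.  -0.5] tcp [ 0.5526 -0.1666  0.1269] grasp [ 0.5526 -0.1666  0.1349]
turn deg [ 0.21 -0.3  -0.12] shift cm cur [-1.43  3.5   0.21] tgt axes [-1.44  3.49  0.2 ]
tail s -0.1203 lateral0 0.0000 yaw off(deg) 0.18  top-above-grasp 0.0050 pitch off(deg) -0.19
6459 [422. 212.] x -0.0846..0.0491 y 0.1057..0.1237 top -0.0259 0.1143 0.0626
269 [490. 197.] x -0.0414..-0.0341 y 0.1494..0.1560 top -0.0376 0.153 0.0688
202 [361. 198.] x -0.0413..-0.0343 y 0.0735..0.0805 top -0.0375 0.0772 0.0688
223 [231. 198.] x -0.0412..-0.0340 y -0.0019..0.0052 top -0.0375 0.0016 0.0685
314 [103. 199.] x -0.0411..-0.0340 y -0.0778..-0.0703 top -0.0374 -0.0742 0.0685
256 [476. 307.] x 0.0304..0.0376 y 0.1496..0.1569 top 0.0343 0.1535 0.0684
288 [ 10. 307.] x 0.0307..0.0380 y -0.1516..-0.1458 top 0.0346 -0.1488 0.0683
230 [240. 308.] x 0.0307..0.0377 y -0.0018..0.0053 top 0.0345 0.0015 0.0679
274 [123. 308.] x 0.0309..0.0379 y -0.0776..-0.0702 top 0.0347 -0.0741 0.0687
```

```bash
python3 -m creep '[[[1,-0.7,0,0.1,0.2,-0.3,-0.1],[1,-0.6,0.3,0.1,0,0,0],[1,-0.1,1,0,0,0,0],[1,0,1.5,0,0,0,0],[1,0,1.5,0,0,0,0],[1,0,1,0,0,0,0],[1,0,0.3,0,0,0,0],[1,0,0,0,0,0,0]]]'; python3 to.py .196 0 .5534 -.1811 .057
```

```text
t: 16.4
tool_pos: [0.5521, -0.1794, 0.0638]
orientation: [-1.105, -1.353, 1.354]
force: [0.3, -0.4, -0.0]
opening: 0.0156
t 16.40 open 0.0156 F [ 0.3 -0.4 -0. ] tcp [ 0.5521 -0.1794  0.0638] grasp [ 0.5522 -0.1794  0.0718]
turn deg [-0.17  0.18  0.12] shift cm cur [-0.2   1.48 -0.09] tgt axes [-0.19  1.48 -0.09]
```

```bash
python3 -m creep '[[[1,-0.2,0.3,-0.1,-0.1,0.1,0.1],[1,0,0.5,0,0,0,0],[1,0,0.5,0,0,0,0],[1,0,0.3,0,0,0,0],[1,0,0.05,0,0,0,0],[1,0,0,0,0,0,0],[1,0,0,0,0,0,0],[1,0,0,0,0,0,0]]]'; python3 to.py .196 0 .5534 -.1811 .055
```

```text
t: 17.2
tool_pos: [0.555, -0.1817, 0.0478]
orientation: [-1.112, -1.354, 1.353]
force: [-0.6, -0.0, -0.3]
opening: 0.0157
t 17.20 open 0.0157 F [-0.6 -0.  -0.3] tcp [ 0.555  -0.1817  0.0478] grasp [ 0.555  -0.1817  0.0558]
turn deg [ 0.09  0.09 -0.09] shift cm cur [0.09 0.08 0.15] tgt axes [0.09 0.08 0.15]
```

```bash
python3 -m creep '[[[1,0.1,0,0.15,0,0,0],[1,0,0.15,0,0,0,0],[1,0,0.1,0,0,0,0],[1,0,0.05,0,0,0,0],[1,0,0,0,0,0,0],[1,0,0,0,0,0,0],[1,0,0,0,0,0,0],[1,0,0,0,0,0,0]]]'; python3 to.py .196 0 .5534 -.1811 .053
```

```text
t: 18.0
tool_pos: [0.5538, -0.1812, 0.0465]
orientation: [-1.113, -1.355, 1.354]
force: [-0.7, 0.2, 1.1]
opening: 0.0157
t 18.00 open 0.0157 F [-0.7  0.2  1.1] tcp [ 0.5538 -0.1812  0.0465] grasp [ 0.5537 -0.1812  0.0545]
turn deg [ 0.16  0.09 -0.14] shift cm cur [0.01 0.15 0.04] tgt axes [0.01 0.15 0.03]
```

```bash
python3 -m creep '[[[1,0,0.15,0,0,0,0],[1,0,0.1,0,0,0,0],[1,0,0.1,0,0,0,0],[1,0,0,0,0,0,0],[1,0,0,0,0,0,0],[1,0,0,0,0,0,0],[1,0,0,0,0,0,0],[1,0,0,0,0,0,0]]]'; python3 to.py .196 0 .5534 -.1811 .053
```

```text
t: 18.8
tool_pos: [0.554, -0.1813, 0.0466]
orientation: [-1.113, -1.354, 1.354]
force: [-0.4, -0.1, 1.9]
opening: 0.016
t 18.80 open 0.0160 F [-0.4 -0.1  1.9] tcp [ 0.554  -0.1813  0.0466] grasp [ 0.554  -0.1813  0.0546]
turn deg [ 0.14  0.1  -0.14] shift cm cur [0.03 0.16 0.06] tgt axes [0.03 0.16 0.06]
```

```bash
python3 -m creep '[[[0.7,0,0,0,0,0,0],[0.7,0,0,0,0,0,0],[0.7,0,0,0,0,0,0],[0.7,0,-0.5,0,0,0,0],[0.7,0,-1,0,0,0,0],[0.7,0,-2,0,0,0,0],[0.7,0,-3,0,0,0,0],[0.7,0,-1.5,0,0,0,0]]]'
python3 - <<'E'
from h import *
from plant import optics
c=optics.read_camera("wrist"); np.savez("w5.npz",**c)
print(bar(c,(.5534,-.1811),.196,-.05,.01));print(bar(c,(.5386,-.1066),.196,-.05,.01))
E
python3 to.py .06 0 .5236 .1744 .13
```

```text
t: 19.6
tool_pos: [0.5518, -0.1803, 0.1278]
orientation: [-1.107, -1.352, 1.354]
force: [1.1, -0.0, -0.5]
opening: 0.0278
n15 lateral 0.0000 yaw 0.2027 width 0.0154 tail -0.1201 ztop0 0.0596 pitchdown 0.000
n15 lateral -0.0012 yaw 0.1930 width 0.0153 tail -0.0852 ztop0 0.0592 pitchdown -0.000
t 19.65 open 0.0277 F [ 0.9 -1.4  1.8] tcp [ 0.5528 -0.1807  0.1298] grasp [ 0.5528 -0.1807  0.1378]
turn deg [ 0.01  7.89 -0.05] shift cm cur [35.39  0.75 -4.11] tgt axes [35.62  0.78  0.78]
```

```bash
python3 -m creep '[[[0.6,2,-1,0,0,4,0],[0.6,3.5,0,0,0,3.9,0],[0.6,4.5,0,0.2,0,0,0],[0.6,4.5,0,0.2,0,0,0],[0.6,4.5,0,0.2,0,0,0],[0.6,4.5,0,0.1,0,0,0],[0.6,4.5,0,0.1,0,0,0],[0.6,3.5,0,0,0,0,0]]]';python3 -m creep '[[[0.6,1.5,0.3,0,0,0,0],[0.6,0.5,0.4,0,0,0,0],[0.6,0,0.5,0,0,0,0],[0.6,0,0.5,0,0,0,0],[0.6,0,0.3,0,0,0,0],[0.6,0,0,0,0,0,0],[0.6,0,0,0,0,0,0],[0.6,0,0,0,0,0,0]]]';python3 to.py .06 0 .5236 .1744 .0545
```

```text
t: 20.45
tool_pos: [0.5226, 0.138, 0.1391]
orientation: [-1.195, -1.244, 1.242]
force: [0.9, -0.2, 0.1]
opening: 0.0374
t: 21.25
tool_pos: [0.5204, 0.1591, 0.1153]
orientation: [-1.192, -1.244, 1.245]
force: [-0.1, -0.7, 0.5]
opening: 0.0369
t 21.25 open 0.0369 F [-0.1 -0.7  0.5] tcp [0.5204 0.1591 0.1153] grasp [0.5204 0.1591 0.1233]
turn deg [ 0.18 -0.8  -0.24] shift cm cur [ 1.54  6.87 -0.37] tgt axes [ 1.51  6.88 -0.41]
```

```bash
python3 -m creep '[[[0.6,0.7,0,-0.2,0.2,-0.8,-0.2],[0.6,0.6,0.2,-0.1,0,0,0],[0.6,0,0.8,0,0,0,0],[0.6,0,1.3,0,0,0,0],[0.6,0,1.3,0,0,0,0],[0.6,0,0.6,0,0,0,0],[0.6,0,0.1,0,0,0,0],[0.6,0,0,0,0,0,0]]]';python3 to.py .06 0 .5236 .1744 .0545
python3 - <<'E'
from h import *
from plant import optics
c=optics.read_camera("wrist"); np.savez("w6.npz",**c)
print(bar(c,(.5236,.1744),.06,-.05,-.01)); print(bar(c,(.522,.1027),-.025,-.05,-.015))
E
```

```text
t: 22.05
tool_pos: [0.5223, 0.1731, 0.0674]
orientation: [-1.178, -1.252, 1.256]
force: [0.4, 0.5, 0.5]
opening: 0.0372
t 22.05 open 0.0372 F [0.4 0.5 0.5] tcp [0.5223 0.1731 0.0674] grasp [0.5223 0.1731 0.0754]
turn deg [-0.13  0.07 -0.03] shift cm cur [ 0.12  2.09 -0.15] tgt axes [ 0.12  2.09 -0.14]
n10 lateral -0.0009 yaw 0.0611 width 0.0151 tail -0.1204 ztop0 0.0597 pitchdown -0.002
n9 lateral -0.0008 yaw -0.0196 width 0.0148 tail -0.1197 ztop0 0.0591 pitchdown -0.001
```

```bash
python3 -m creep '[[[0.6,0.1,0.3,-0.1,-0.1,0,0],[0.6,0,0.5,0,0,0,0],[0.6,0,0.6,0,0,0,0],[0.6,0,0.4,0,0,0,0],[0.6,0,0.1,0,0,0,0],[0.6,0,0,0,0,0,0],[0.6,0,0,0,0,0,0],[0.6,0,0,0,0,0,0]]]';python3 to.py .061 0 .5236 .1738 .0545
```

```text
t: 22.9
tool_pos: [0.5245, 0.1744, 0.0483]
orientation: [-1.182, -1.256, 1.253]
force: [0.3, 0.6, 0.9]
opening: 0.0371
t 22.90 open 0.0371 F [0.3 0.6 0.9] tcp [0.5245 0.1744 0.0483] grasp [0.5245 0.1744 0.0563]
turn deg [ 0.14 -0.   -0.01] shift cm cur [-0.05  0.18  0.09] tgt axes [-0.05  0.18  0.09]
```

```bash
python3 -m creep '[[[0.6,0,0.2,0.1,0,0,0],[1,0,0,0,0,0,0],[1,0,0,0,0,0,0],[1,0,0,0,0,0,0],[1,0,0,0,0,0,0],[1,0,-1,0,0,0,0],[1,0,-2,0,0,0,0],[1,0,-3,0,0,0,0]]]' 25; python3 to.py .196 0 .5682 -.2557 .13
```

```text
t: 23.7
tool_pos: [0.5196, 0.1734, 0.1041]
orientation: [-1.176, -1.248, 1.258]
force: [0.4, -0.6, -0.5]
opening: 0.016
t 23.70 open 0.0160 F [ 0.4 -0.6 -0.5] tcp [0.5196 0.1734 0.1041] grasp [0.5197 0.1734 0.1121]
turn deg [-0.38 -7.74 -0.07] shift cm cur [-43.13  -1.73  -2.22] tgt axes [-43.04  -1.79   3.59]
```

```bash
python3 -m creep '[[[1,-1,-1,0,-0.3,-3.8,0],[1,-2.5,-0.8,0.2,0,-3.8,0],[1,-4,0,0.4,0,0,0],[1,-4.5,0,0.4,0,0,0],[1,-4.5,0,0.4,0,0,0],[1,-4.5,0,0.4,0,0,0],[1,-4.5,0,0.4,0,0,0],[1,-4.5,0,0.4,0,0,0]]]'; python3 to.py .196 0 .5682 -.2557 .13
```

```text
t: 24.5
tool_pos: [0.5571, -0.1297, 0.1374]
orientation: [-1.115, -1.375, 1.355]
force: [1.4, 0.1, 0.4]
opening: 0.0157
t 24.50 open 0.0157 F [1.4 0.1 0.4] tcp [ 0.5571 -0.1297  0.1374] grasp [ 0.557  -0.1298  0.1454]
turn deg [ 0.94  0.79 -0.12] shift cm cur [-12.55   1.54   1.56] tgt axes [-12.57   1.54   1.36]
```

```bash
python3 -m creep '[[[1,-3.5,0.2,0.4,0.9,0.7,-0.1],[1,-3,0.2,0.3,0,0,0],[1,-2,0.2,0.3,0,0,0],[1,-1.3,0.2,0.1,0,0,0],[1,-0.5,0.3,0,0,0,0],[1,0,0.3,0,0,0,0],[1,0,0,0,0,0,0],[1,0,0,0,0,0,0]]]'; python3 to.py .196 0 .5682 -.2557 .10; python3 held.py; python3 -c "
from h import *
pins(dict(np.load('held.npz')))"
```

```text
t: 25.3
tool_pos: [0.5675, -0.2422, 0.1276]
orientation: [-1.117, -1.351, 1.349]
force: [-0.1, 0.0, -0.3]
opening: 0.0158
t 25.30 open 0.0158 F [-0.1  0.  -0.3] tcp [ 0.5675 -0.2422  0.1276] grasp [ 0.5675 -0.2421  0.1356]
turn deg [ 0.2  -0.26 -0.17] shift cm cur [-1.33  3.56  0.2 ] tgt axes [-1.34  3.56  0.2 ]
tail s -0.1203 lateral0 0.0001 yaw off(deg) 0.02  top-above-grasp 0.0048 pitch off(deg) -0.33
9139 [427. 172.] x -0.1188..0.0473 y 0.0295..0.0485 top -0.049 0.0387 0.0628
6977 [548. 213.] x -0.0847..0.0497 y 0.1053..0.1230 top -0.0251 0.1133 0.0626
355 [619. 196.] x -0.0416..-0.0343 y 0.1488..0.1564 top -0.0377 0.1525 0.0687
204 [362. 198.] x -0.0411..-0.0340 y -0.0025..0.0046 top -0.0374 0.0012 0.0688
269 [491. 197.] x -0.0413..-0.0341 y 0.0735..0.0801 top -0.0376 0.077 0.0685
230 [233. 198.] x -0.0410..-0.0339 y -0.0778..-0.0708 top -0.0373 -0.0745 0.069
306 [106. 199.] x -0.0409..-0.0339 y -0.1537..-0.1465 top -0.0373 -0.1501 0.0686
254 [477. 307.] x 0.0306..0.0379 y 0.0737..0.0806 top 0.0344 0.0774 0.0682
304 [593. 306.] x 0.0306..0.0377 y 0.1489..0.1568 top 0.034 0.1531 0.0685
232 [242. 308.] x 0.0307..0.0379 y -0.0780..-0.0707 top 0.0345 -0.0744 0.0682
275 [126. 308.] x 0.0310..0.0382 y -0.1534..-0.1462 top 0.0347 -0.15 0.0683
```

```bash
python3 -m creep '[[[1,-0.7,0,0.1,0.2,-0.3,-0.1],[1,-0.6,0.3,0,0,0,0],[1,-0.2,1,0,0,0,0],[1,0,1.5,0,0,0,0],[1,0,1.5,0,0,0,0],[1,0,1,0,0,0,0],[1,0,0.3,0,0,0,0],[1,0,0,0,0,0,0]]]'; python3 to.py .196 0 .5682 -.2557 .057
```

```text
t: 26.15
tool_pos: [0.5685, -0.2558, 0.0644]
orientation: [-1.105, -1.353, 1.355]
force: [0.2, 0.0, -0.3]
opening: 0.0157
t 26.15 open 0.0157 F [ 0.2  0.  -0.3] tcp [ 0.5685 -0.2558  0.0644] grasp [ 0.5685 -0.2558  0.0724]
turn deg [-0.17  0.2   0.08] shift cm cur [0.02 1.54 0.02] tgt axes [0.02 1.54 0.03]
```

```bash
python3 -m creep '[[[1,0,0.3,0,-0.1,0.1,0],[1,0,0.5,0,0,0,0],[1,0,0.5,0,0,0,0],[1,0,0.3,0,0,0,0],[1,0,0.1,0,0,0,0],[1,0,0,0,0,0,0],[1,0,0,0,0,0,0],[1,0,0,0,0,0,0]]]'; python3 to.py .196 0 .5682 -.2557 .054
```

```text
t: 26.95
tool_pos: [0.5698, -0.2563, 0.0479]
orientation: [-1.11, -1.354, 1.353]
force: [-0.0, -0.1, -0.7]
opening: 0.0158
t 26.95 open 0.0158 F [-0.  -0.1 -0.7] tcp [ 0.5698 -0.2563  0.0479] grasp [ 0.5697 -0.2563  0.0559]
turn deg [ 0.08  0.11 -0.03] shift cm cur [0.09 0.19 0.14] tgt axes [0.09 0.19 0.14]
```

```bash
python3 -m creep '[[[1,0.1,0.1,0.15,0,0,0],[1,0,0.15,0,0,0,0],[1,0,0.15,0,0,0,0],[1,0,0.1,0,0,0,0],[1,0,0.05,0,0,0,0],[1,0,0,0,0,0,0],[1,0,0,0,0,0,0],[1,0,0,0,0,0,0]]]'; python3 to.py .196 0 .5682 -.2557 .054
```

```text
t: 27.75
tool_pos: [0.5684, -0.2559, 0.0467]
orientation: [-1.112, -1.355, 1.353]
force: [-1.8, 1.0, 1.5]
opening: 0.0158
t 27.75 open 0.0158 F [-1.8  1.   1.5] tcp [ 0.5684 -0.2559  0.0467] grasp [ 0.5684 -0.2559  0.0547]
turn deg [ 0.14  0.11 -0.09] shift cm cur [0.02 0.07 0.02] tgt axes [0.02 0.07 0.02]
```

```bash
python3 -m creep '[[[0.7,0,0,0,0,0,0],[0.7,0,0,0,0,0,0],[0.7,0,0,0,0,0,0],[0.7,0,-0.5,0,0,0,0],[0.7,0,-1,0,0,0,0],[0.7,0,-2,0,0,0,0],[0.7,0,-3,0,0,0,0],[0.7,0,-1.5,0,0,0,0]]]'
python3 - <<'E'
from h import *
from plant import optics
c=optics.read_camera("wrist"); np.savez("w7.npz",**c)
print(bar(c,(.5682,-.2557),.196,-.05,.01));print(bar(c,(.5534,-.1811),.196,-.05,.01))
E
python3 to.py -.022 0 .522 .102 .13
```

```text
t: 28.55
tool_pos: [0.5664, -0.2548, 0.1277]
orientation: [-1.106, -1.353, 1.353]
force: [-0.3, -0.9, 0.7]
opening: 0.0278
n15 lateral -0.0001 yaw 0.1955 width 0.0152 tail -0.1203 ztop0 0.0595 pitchdown 0.002
n15 lateral -0.0008 yaw 0.1959 width 0.0152 tail -0.1202 ztop0 0.0592 pitchdown 0.001
t 28.60 open 0.0284 F [ 1.2 -1.3  1.9] tcp [ 0.5673 -0.2553  0.1298] grasp [ 0.5673 -0.2553  0.1378]
turn deg [1.00e-02 1.26e+01 2.00e-02] shift cm cur [35.92  0.79 -2.58] tgt axes [35.62  0.78  5.31]
```

```bash
python3 -m creep '[[[0.6,2,-1,0,0,4.2,0],[0.6,3.5,0,0.4,0,4.2,0],[0.6,4.5,0,0.8,0,4.2,0],[0.6,4.5,0,0.8,0,0,0],[0.6,4.5,0,0.8,0,0,0],[0.6,4.5,0,0.8,0,0,0],[0.6,4.5,0,0.8,0,0,0],[0.6,3.5,0,0.6,0,0,0]]]';python3 -m creep '[[[0.6,1.5,0.3,0,0,0,0],[0.6,0.5,0.4,0,0,0,0],[0.6,0,0.5,0,0,0,0],[0.6,0,0.5,0,0,0,0],[0.6,0,0.3,0,0,0,0],[0.6,0,0,0,0,0,0],[0.6,0,0,0,0,0,0],[0.6,0,0,0,0,0,0]]]';python3 to.py -.022 0 .522 .102 .0545
```

```text
t: 29.4
tool_pos: [0.5128, 0.064, 0.1391]
orientation: [-1.234, -1.182, 1.179]
force: [0.9, 0.2, -0.1]
opening: 0.0373
t: 30.2
tool_pos: [0.5121, 0.0853, 0.1155]
orientation: [-1.232, -1.181, 1.181]
force: [0.0, 0.4, 0.3]
opening: 0.0371
t 30.20 open 0.0371 F [0.  0.4 0.3] tcp [0.5121 0.0853 0.1155] grasp [0.5121 0.0853 0.1235]
turn deg [ 0.19 -0.97 -0.16] shift cm cur [ 1.73  6.9  -0.9 ] tgt axes [ 1.69  6.9  -0.95]
```

```bash
python3 -m creep '[[[0.6,0.7,0,-0.5,0.2,-1,-0.2],[0.6,0.7,0.2,-0.4,0,0,0],[0.6,0.1,0.8,0,0,0,0],[0.6,0,1.3,0,0,0,0],[0.6,0,1.3,0,0,0,0],[0.6,0,0.6,0,0,0,0],[0.6,0,0.1,0,0,0,0],[0.6,0,0,0,0,0,0]]]';python3 to.py -.022 0 .522 .102 .0545
python3 - <<'E'
from h import *
from plant import optics
c=optics.read_camera("wrist"); np.savez("w8.npz",**c)
print(bar(c,(.522,.102),-.022,-.05,-.01))
E
```

```text
t: 31.0
tool_pos: [0.5218, 0.1012, 0.0676]
orientation: [-1.216, -1.193, 1.195]
force: [0.6, 1.0, -0.2]
opening: 0.0375
t 31.00 open 0.0375 F [ 0.6  1.  -0.2] tcp [0.5218 0.1012 0.0676] grasp [0.5218 0.1012 0.0756]
turn deg [-0.12  0.12  0.05] shift cm cur [ 0.08  2.11 -0.03] tgt axes [ 0.08  2.11 -0.02]
n10 lateral -0.0012 yaw -0.0320 width 0.0151 tail -0.1197 ztop0 0.0596 pitchdown 0.001
```

```bash
python3 -m creep '[[[0.6,0,0.3,0,-0.1,-0.3,0],[0.6,0,0.5,0,0,0,0],[0.6,0,0.6,0,0,0,0],[0.6,0,0.5,0,0,0,0],[0.6,0,0.2,0,0,0,0],[0.6,0,0,0,0,0,0],[0.6,0,0,0,0,0,0],[0.6,0,0,0,0,0,0]]]';python3 to.py -.028 0 .522 .1012 .0545
```

```text
t: 31.85
tool_pos: [0.5229, 0.1011, 0.0463]
orientation: [-1.217, -1.201, 1.197]
force: [0.1, 0.1, -0.1]
opening: 0.0369
t 31.85 open 0.0369 F [ 0.1  0.1 -0.1] tcp [0.5229 0.1011 0.0463] grasp [0.5229 0.1011 0.0543]
turn deg [0.14 0.77 0.06] shift cm cur [ 0.01 -0.02  0.09] tgt axes [ 0.   -0.02  0.09]
```

Place 4 is at (.5608+.0222, -.2184-.1118) = (.5830, -.3302).

```bash
python3 -m creep '[[[0.6,0,0,0.1,0,0.8,0],[1,0,0,0,0,0,0],[1,0,0,0,0,0,0],[1,0,0,0,0,0,0],[1,0,0,0,0,0,0],[1,0,-1,0,0,0,0],[1,0,-2,0,0,0,0],[1,0,-3,0,0,0,0]]]' 25; python3 to.py .196 0 .5830 -.3302 .13
```

```text
t: 32.65
tool_pos: [0.5181, 0.1007, 0.1045]
orientation: [-1.219, -1.183, 1.19]
force: [0.8, 0.8, -0.8]
opening: 0.0162
t 32.65 open 0.0162 F [ 0.8  0.8 -0.8] tcp [0.5181 0.1007 0.1045] grasp [0.5181 0.1007 0.1125]
turn deg [ -0.35 -12.94   0.04] shift cm cur [-42.88  -1.79  -7.76] tgt axes [-43.53  -1.75   2.03]
```

```bash
python3 -m creep '[[[1,-1,-1,0,-0.3,-4.3,0],[1,-2.5,-0.8,0.1,0,-4.3,0],[1,-4,0,0.2,0,-4.3,0],[1,-4.5,0,0.2,0,0,0],[1,-4.5,0,0.2,0,0,0],[1,-4.5,0,0.2,0,0,0],[1,-4.5,0,0.2,0,0,0],[1,-4.5,0,0.2,0,0,0]]]'; python3 to.py .196 0 .5830 -.3302 .13
```

```text
t: 33.45
tool_pos: [0.5638, -0.201, 0.1375]
orientation: [-1.112, -1.378, 1.359]
force: [0.5, 0.6, -0.0]
opening: 0.0158
t 33.45 open 0.0158 F [ 0.5  0.6 -0. ] tcp [ 0.5638 -0.201   0.1375] grasp [ 0.5636 -0.201   0.1455]
turn deg [ 0.91  1.11 -0.13] shift cm cur [-13.03   1.57   0.91] tgt axes [-13.05   1.55   0.63]
```

```bash
python3 -m creep '[[[1,-3.5,0.2,0.2,0.9,1.1,-0.1],[1,-3,0.2,0.2,0,0,0],[1,-2.3,0.2,0.1,0,0,0],[1,-1.4,0.2,0,0,0,0],[1,-0.6,0.3,0,0,0,0],[1,0,0.3,0,0,0,0],[1,0,0,0,0,0,0],[1,0,0,0,0,0,0]]]'; python3 to.py .196 0 .5830 -.3302 .10; python3 held.py; python3 -c "
from h import *
pins(dict(np.load('held.npz')))"|tail -8
```

```text
t: 34.25
tool_pos: [0.5809, -0.3172, 0.1271]
orientation: [-1.116, -1.348, 1.349]
force: [-0.0, 0.2, -1.0]
opening: 0.0157
t 34.25 open 0.0157 F [-0.   0.2 -1. ] tcp [ 0.5809 -0.3172  0.1271] grasp [ 0.5809 -0.3171  0.1351]
turn deg [ 0.1  -0.33 -0.15] shift cm cur [-1.31  3.51  0.05] tgt axes [-1.32  3.51  0.05]
tail s -0.1199 lateral0 0.0001 yaw off(deg) -0.19  top-above-grasp 0.0046 pitch off(deg) -0.19
269 [491. 200.] x -0.0412..-0.0340 y -0.0025..0.0039 top -0.0374 0.0009 0.0686
205 [362. 201.] x -0.0411..-0.0339 y -0.0785..-0.0714 top -0.0373 -0.0749 0.0687
226 [234. 202.] x -0.0409..-0.0339 y -0.1539..-0.1467 top -0.0372 -0.1505 0.0689
477 [634. 311.] x 0.0181..0.0535 y 0.1043..0.1109 top 0.0392 0.1077 0.0606
301 [594. 308.] x 0.0306..0.0377 y 0.0730..0.0804 top 0.0341 0.0771 0.0684
259 [477. 309.] x 0.0307..0.0381 y -0.0026..0.0046 top 0.0345 0.0013 0.0682
227 [242. 311.] x 0.0308..0.0380 y -0.1538..-0.1467 top 0.0346 -0.1503 0.0683
26 [437. 329.] x 0.0520..0.0534 y -0.0266..-0.0163 top 0.0526 -0.0212 0.0561
```

```bash
python3 -m creep '[[[1,-0.7,0,0.1,0.1,-0.3,-0.1],[1,-0.6,0.3,0,0,0,0],[1,-0.2,1,0,0,0,0],[1,0,1.5,0,0,0,0],[1,0,1.5,0,0,0,0],[1,0,1,0,0,0,0],[1,0,0.3,0,0,0,0],[1,0,0,0,0,0,0]]]'; python3 to.py .196 0 .5830 -.3302 .057
```

```text
t: 35.1
tool_pos: [0.5821, -0.3306, 0.0641]
orientation: [-1.106, -1.353, 1.354]
force: [0.6, -0.4, -0.1]
opening: 0.0155
t 35.10 open 0.0155 F [ 0.6 -0.4 -0.1] tcp [ 0.5821 -0.3306  0.0641] grasp [ 0.5822 -0.3306  0.0721]
turn deg [-0.13  0.13  0.11] shift cm cur [ 0.02  1.51 -0.1 ] tgt axes [ 0.02  1.51 -0.09]
```

```bash
python3 -m creep '[[[1,0,0.3,0,-0.1,0.1,0.1],[1,0,0.5,0,0,0,0],[1,0,0.5,0,0,0,0],[1,0,0.3,0,0,0,0],[1,0,0.1,0,0,0,0],[1,0,0,0,0,0,0],[1,0,0,0,0,0,0],[1,0,0,0,0,0,0]]]'; python3 to.py .196 0 .5830 -.3302 .054
```

```text
t: 35.9
tool_pos: [0.5833, -0.3312, 0.0476]
orientation: [-1.113, -1.353, 1.353]
force: [-0.3, 0.5, 0.2]
opening: 0.0159
t 35.90 open 0.0159 F [-0.3  0.5  0.2] tcp [ 0.5833 -0.3312  0.0476] grasp [ 0.5833 -0.3312  0.0556]
turn deg [ 0.1   0.03 -0.12] shift cm cur [0.1  0.16 0.01] tgt axes [0.1  0.16 0.01]
```

```bash
python3 -m creep '[[[1,0.1,0.1,0,0,0,0],[1,0,0.15,0,0,0,0],[1,0,0.15,0,0,0,0],[1,0,0.1,0,0,0,0],[1,0,0.05,0,0,0,0],[1,0,0,0,0,0,0],[1,0,0,0,0,0,0],[1,0,0,0,0,0,0]]]'; python3 to.py .196 0 .5830 -.3302 .054
```

```text
t: 36.7
tool_pos: [0.5838, -0.3307, 0.0471]
orientation: [-1.115, -1.353, 1.354]
force: [-1.1, -0.1, 2.3]
opening: 0.0158
t 36.70 open 0.0158 F [-1.1 -0.1  2.3] tcp [ 0.5838 -0.3307  0.0471] grasp [ 0.5838 -0.3307  0.0551]
turn deg [ 0.17  0.04 -0.23] shift cm cur [0.07 0.11 0.07] tgt axes [0.07 0.11 0.07]
```

```bash
python3 -m creep '[[[0.7,0,0,0,0,0,0],[0.7,0,0,0,0,0,0],[0.7,0,0,0,0,0,0],[0.7,0,-0.5,0,0,0,0],[0.7,0,-1,0,0,0,0],[0.7,0,-2,0,0,0,0],[0.7,0,-3,0,0,0,0],[0.7,0,-2,0,0,0,0]]]'
python3 -c "
from h import *
from plant import optics
c=optics.read_camera('wrist'); np.savez('w9.npz',**c)
print(bar(c,(.5830,-.3302),.196,-.05,.01));print(bar(c,(.5682,-.2557),.196,-.05,.01))"
python3 -m creep '[[[0.7,0,-2,1,0,0,0],[0.7,0,-2,3,0,0,0],[0.7,0,-2,3,0,0,0],[0.7,0,-2,2,0,0,0],[0.7,0,-1,0,0,0,0],[0.7,0,0,0,0,0,0],[0.7,0,0,0,0,0,0],[0.7,0,0,0,0,0,0]]]'
python3 - <<'E'
from h import *
from plant import optics
for n in ["scene","wrist"]:
    c=optics.read_camera(n); np.savez(n+"9.npz",**c); cv2.imwrite(f"pics/{n}9.png",c["frame"][:,:,::-1])
E
```

```text
t: 37.5
tool_pos: [0.5812, -0.3288, 0.1317]
orientation: [-1.107, -1.351, 1.353]
force: [-0.1, 0.3, 0.5]
opening: 0.0278
n15 lateral -0.0005 yaw 0.1984 width 0.0154 tail -0.1193 ztop0 0.0595 pitchdown 0.002
n15 lateral -0.0007 yaw 0.1940 width 0.0153 tail -0.1203 ztop0 0.0592 pitchdown 0.000
t: 38.35
tool_pos: [0.4938, -0.3475, 0.2319]
orientation: [-1.118, -1.356, 1.356]
force: [0.1, -0.0, -0.7]
opening: 0.0278
```

View pics/scene9.png

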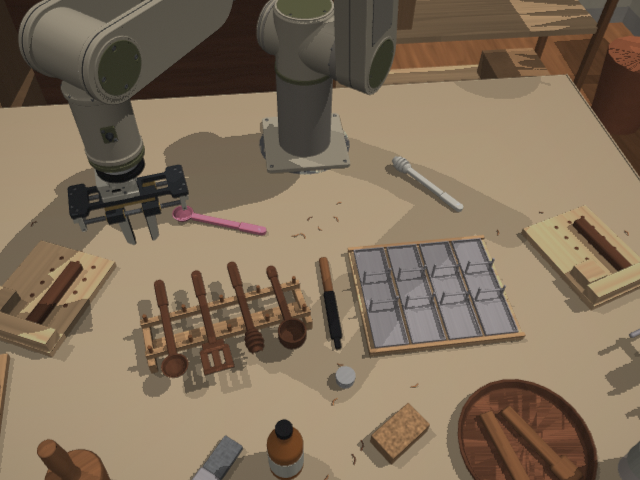

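The scene view shows all four on the curing rack. From image right, which is robot left: scoop (285,305), dipper (245,305), turner (213,320), spoon (168,330). The trays are empty, the look-alikes are where they were, and the gripper is clear at (130,200).

```bash
python3 -c "
from plant import robot
print(robot.close_job())"
```

```text
the job is handed in; nothing more can be done
None
```

All four utensils are on the curing rack in their original order and the job is handed in. From left to right, seen from the robot, they are scoop, dipper, turner and spoon. It took about 38 s of robot time, against the 96 s limit.

**How it went:** I gripped each handle at its balance point, carried it over level, lowered it until it touched the rails with about 2 N, and only then let go. The scoop started tilted about 12° head-down in its tray, so I gripped it at that tilt and levelled it before laying it down.

**Last checks with the wrist camera, after each release:**

| Check | Result |
|---|---|
| Sideways, from the planned centre between the pins | within about 1 mm |
| Lengthwise, from tail position | within about 1 mm |
| Angle to the rack | within 0.007 rad |
| Level across both rails | within 0.002 rad |

The final scene picture shows all four right way up, the trays empty, the look-alikes untouched and the gripper clear.

**Disagreements:** The scene and side cameras differed by 3–5 mm sideways. I relied on the wrist camera, and the jaw positions at each grip matched it. One early scene-camera check failed because the arm blocked the view, so I repeated it with the wrist camera. No other check failed.

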